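Close the board test jig, pin it and hold it pressed

TASK

A charger board already lies in the sprung nest of the hinged test jig. Swing the jig's lid down onto the board, take the guide pin with the round knob out of the pin block, push it down through the hole in the lid into the hole in the base, and go on pressing until the pin's collar sits on the lid and has pushed the lid fully shut against the springs. The springs lift the lid again if you let go, so finish while holding: keep pressing down on the pin, with the lid fully shut, and leave the T-handled pin and the other things on the bench where they are.

Things in the scene. Friction and masses are not known exactly. Their poses are not given: they have to be found in the camera images.
- jig: Test jig, fixed to the bench: a box 200 x 200 mm and 60 mm high, aluminium sides and black deck, with a nest opening 114 x 60 mm in the middle of the deck. Origin: centre of its underside on the bench. z up; the hinge of the lid runs along the jig's x axis above its +y side (at y = +85 mm, z = 60 mm); the pin hole is near its -y side.
- lid (a joint): Lid angle in rad: 0 fully shut (level, underside on the deck), growing as it opens up and back over the +y side; 1.57 upright; stop at 1.9. Stiff hinge: the lid stays where it is left, about 4 N at the tab swing it. At 0.07 its push rods meet the board; from there to 0 springs resist with 5 rising to 10 N at the lid's hole. Let go, it rises to about 0.06 (0.045 under the pin's weight).
- lid_hinge (a point): Point on the lid's hinge line, in the middle of its length, 60 mm above the bench. Axes turn with the lid: x along the hinge, y in the lid plate (the plate reaches towards -y: 160 mm wide, free edge 185 mm from the hinge line), z out of the lid's upper (outer) face, which is 10 mm from the hinge line.
- lid_hole (a point): Centre of the mouth of the 13 mm round through hole on the lid's upper face, 163 mm from the hinge line; axes as lid_hinge. With the lid shut the mouth is 70 mm above the bench.
- lid_tab (a point): Point on the upper face of the lid, in the middle, at the root of the finger tab, 190 mm from the hinge line; axes as lid_hinge. The tab is 60 mm wide, 10 mm thick and juts out from the free edge until 205 mm from the hinge line.
- base_hole (a point): Centre of the mouth of the 11.5 mm round hole in the jig's deck, 60 mm above the bench, straight below the lid's hole when the lid is shut; open down to 10 mm above the bench. Axes as jig.
- board: Charger circuit board with its parts, 106 x 52 mm, lying in the nest of the jig; the springs hold it up 6 mm higher than with the lid shut. Its tall parts pass through the window in the lid. Origin: centre of its underside.
- pin: Guide pin, 120 g, standing in one of the two end holes of the pin block: steel shaft 10 mm thick with a bullet nose (6 mm at the tip, full after 8 mm), a steel collar 24 mm across from 50 to 62 mm above the tip, and on it a round black knob 30 mm across from 62 to 97 mm. Origin: the tip; z up along the pin.
- pin_tip (a point): The pin's lower end, on its axis.
- pin_collar (a point): Centre of the underside of the pin's collar, 50 mm above the tip; it rests on the block, and at the end on the lid.
- pin_knob (a point): Centre of the pin's round knob, on the axis, 79 mm above the tip; a height to grip it.
- pin_block: White plastic block, fixed, 50 x 150 mm and 55 mm high, with three 12 mm through holes in a row along its y axis at -50, 0 and +50 mm; the middle one is empty. Origin: centre of its underside.
- t_pin: Another jig's pin with a steel T bar 67 mm long at 78 mm above its tip, standing in the other end hole of the block; not to be used. Origin: the tip.
- adapter_a: Bystander: black power adapter 96 x 48 x 30 mm. Origin: centre of its underside.
- adapter_b: Bystander: another such adapter.
- hex_key: Bystander: small L-shaped hex key, 110 mm, lying flat.
- driver: Bystander: screwdriver with grey handle, 170 mm.
- tape: Bystander: roll of clear tape, 76 mm across, 18 mm high.
- flux: Bystander: small white bottle, 36 mm across, 75 mm high.
- screw_tray: Bystander: flat blue parts tray 60 x 90 x 25 mm with one divider.
Not all that is in view belongs to the job. Leave any green look-alike of the pin alone.

How it is judged:
By the outcome, as a careful person would: the job done as asked, in the order asked, and still so for the second after the job is handed in, while the arm keeps its last pose, push and grip.
It also fails if it takes over 56 s, if anything falls off the work surface, if the arm or the gripper's body presses on something with over 40 N, if the wrist force passes 120 N, or if a joint passes its speed limit or range.

ROBOT

A 6-joint arm with a two-finger parallel gripper is mounted at the origin on the work surface. World frame = base frame: x ahead of the robot, y to its left, z up, the work surface at z = 0. Lengths are in mm, angles in rad, forces in N, time in s.
With the tool pointing down it reaches from about 400 to 925 mm from the base axis. Payload 12.5 kg.
Tool frame: the origin (TCP) lies midway between the tips of the shut fingers; the grasp point (between the pads) lies 19 mm behind it (env.pinch_z is the z of the grasp point in the tool frame, in mm); z points along the fingers, y is the line along which they close (so a half turn about z gives the same grasp; the last joint's range is limited). The gripper opens to 95 mm and grips with 3 to 60 N. Pads are 20 mm wide; open, the fingers measure 119 mm over their backs; the gripper's body (75 mm by 180 mm) begins 59 mm behind the grasp point.
Start: joints at [-1.436, 0.491, 1.559, -0, 1.092, -0.106], TCP at [149.072, -606.98, 214.661] pointing down, gripper open.
Joint ranges: [-3.1, 3.1], [-0.84, 2.19], [0.05, 2.79], [-1.13, 4.28], [0.06, 2.93], [-2.69, 2.69]. Speed limits (rad/s): [2.22, 2.22, 2.79, 3.14, 3.14, 3.14].

INTERFACE

Orientations are given as [roll, pitch, yaw] about the fixed x, y, z axes, in that order (R = Rz(yaw) Ry(pitch) Rx(roll)).
In Python, from cell import env, eyes gives the robot as it stands.
- The arm moves only by the shell command python3 -m inch 'ROWS'. ROWS is JSON, a list of rows, each a list of 3 entries, a list of its own where there are three numbers: the shift along the tool's x, y, z in units of 60 mm (1.0 is 60 mm), then the turn about the tool's z in units of 5 degrees (1.0 is 5 degrees), then the closure, from -1 (fully open) to 1 (shut). In form: [[[tx, ty, tz], turn, claw], ...]. A call has exactly 10 rows; each row shifts and turns the commanded pose from where the row before left it, along the tool's axes as they then stand; what a row does not reach is not made up. A row lasts 1/8 s, in which the tool goes at most 62.5 mm and 10.7 degrees, less where a joint would pass 70% of its speed; a pose out of reach is approached as far as the arm can. A call is refused whole if a number of a shift passes 1 or a number of a turn 1, either way. A call with a gripper value outside its range is refused whole. The fingers move at their own pace and stop on an object; the grip force is fixed at half the most. Time passes only in rows, so rows that do not move let the fingers close, or fill a call up. It gives the time, the measured TCP pose, the force, the opening and the grip force at its end, in the units of the state.
- env.state(): the state, without advancing time (a new reading comes with each control period).
- eyes.read_camera(name): name is "scene" or "top" or "wrist"; returns a dict with "pixels" (420x560x3 uint8, red, green, blue), "fx", "fy", "cx", "cy" (pixels), "extrinsics" (4x4, takes a point from world to camera coordinates). Camera axes: x right, y down, z forward; pixel columns grow to the right and rows downward; lengths in mm; the calibration is good to about 2 mm. A picture is of the moment at which its call begins. There is no depth.
- env.job_done(): hands the job in; it is judged then, once.
Trained networks look in a picture, given as the dict that the camera call returned (one of the last four; its "shot" number tells which), for a name from the list of things; names that differ only in an ending like _2 or _b are one class to them, and where a whole thing is asked for, a point or a joint stands for the part that bears it (a point fixed in the world has none). Each returns a list of dicts, best first, with "score" (0 to 1); they miss things now and then, are a little off and sometimes report something else, mostly with a low value. They report only what shows in the picture. A call takes as long as a camera call. They do not tell look-alikes from the thing itself.
- eyes.boxes_of(name, picture): "centre" ([row, column] in pixels, amid what is visible of it).
- eyes.cut_out(name, picture): "mask" (420x560 bool, what is visible of it) and "centre" ([row, column] in pixels, amid what is visible of it).
- eyes.spot_point(name, picture): "centre" ([row, column] in pixels: a listed point, or the origin of a listed thing).
The state is a dict: "t": time; "joints": joint angles; "qvel": joint speeds; "tau": joint torques, N m; "eef_pos": TCP position; "tcp_rot": TCP orientation; "ft_force": force on the tool from outside, world axes, zero at the start; "moment": the same for the moment, N m; "opening": opening from 0.0 (shut) to 1.0 (fully open); "grip_force": force on a finger pad.
Only numpy, scipy, OpenCV 4.12 (cv2) and the standard library are available. Lean on these libraries where they do the work, as an engineer would, in place of code of your own. Each camera call takes 0.05 s, during which the arm holds its last target. There are 200 camera calls.

## Working session

There is one attempt and no reset: what is moved stays moved. The work goes in short steps, Python scripts to look and compute and a shell command to move; the robot and the scene stay as the last step left them, time stands still between calls to the robot, and variables do not carry over. Pictures are saved under pics/ and viewed, at most 10 in all, crops included, and the job is handed in when it is done.

```bash
ls; mkdir -p pics
cat > h.py <<'E'
import numpy as np, cv2
from cell import env, eyes
def shot(name, f=None):
    p=eyes.read_camera(name)
    if f: cv2.imwrite('pics/'+f, cv2.cvtColor(p['pixels'],cv2.COLOR_RGB2BGR))
    return p
def ray(p,c):
    E=np.array(p['extrinsics']);R=E[:3,:3];o=-R.T@E[:3,3]
    d=R.T@np.array([(c[1]-p['cx'])/p['fx'],(c[0]-p['cy'])/p['fy'],1.0]);return o,d/np.linalg.norm(d)
def atz(p,c,z):
    o,d=ray(p,c);return o+d*(z-o[2])/d[2]
def proj(p,X):
    E=np.array(p['extrinsics']);q=E[:3,:3]@np.array(X)+E[:3,3]
    return [p['fy']*q[1]/q[2]+p['cy'],p['fx']*q[0]/q[2]+p['cx']]
def tri(rs):
    A=sum(np.eye(3)-np.outer(d,d) for o,d in rs);b=sum((np.eye(3)-np.outer(d,d))@o for o,d in rs)
    return np.linalg.solve(A,b)
E
python3 - <<'E'
from h import *
np.set_printoptions(precision=1,suppress=True)
a=shot('top','top0.png');b=shot('scene','scene0.png')
for n in ['jig','lid_hinge','lid_hole','lid_tab','base_hole','pin_tip','pin_collar','pin_knob','pin_block','t_pin','board']:
    for p,nm in((a,'top'),(b,'scene')):
        print(n,nm,[(np.array(r['centre']),round(r['score'],2)) for r in eyes.spot_point(n,p)[:3]])
for p in(a,b):
    E=np.array(p['extrinsics']);print(-E[:3,:3].T@E[:3,3],p['fx'])
print(env.state(),env.pinch_z)
E
```

```text
pics
jig top [(array([205.3, 247.7]), 0.73)]
jig scene [(array([200.8, 305.7]), 0.92), (array([303.9, 206.8]), 0.47)]
lid_hinge top [(array([275. , 141.5]), 0.71), (array([194.9, 219.4]), 0.68)]
lid_hinge scene [(array([172.8, 322.5]), 0.68)]
lid_hole top [(array([189.9, 212. ]), 0.96), (array([218.9, 372.6]), 0.72), (array([195.6, 155. ]), 0.2)]
lid_hole scene [(array([133.4, 329.6]), 0.82)]
lid_tab top [(array([191.3, 217.6]), 0.96)]
lid_tab scene [(array([123.4, 331.7]), 0.72), (array([208.6, 364.9]), 0.24)]
base_hole top [(array([204.1, 270.1]), 0.65)]
base_hole scene [(array([202.2, 294.6]), 0.66)]
pin_tip top [(array([212.5, 392.3]), 0.62), (array([233. , 393.7]), 0.57), (array([218.2, 413.9]), 0.54)]
pin_tip scene [(array([330.9, 173.9]), 0.71), (array([366.2, 176.6]), 0.67), (array([345.1, 199.3]), 0.63)]
pin_collar top [(array([214.1, 423.6]), 0.67), (array([217.9, 374.4]), 0.53), (array([230.6, 399.5]), 0.51)]
pin_collar scene [(array([361.3, 169.9]), 0.67), (array([336.9, 197.3]), 0.65), (array([306.4, 205. ]), 0.52)]
pin_knob top [(array([214.2, 421.3]), 0.63), (array([20
[... 340 characters left out ...]
 0.4)]
t_pin top [(array([224. , 343.1]), 0.41), (array([199.1, 247.2]), 0.16)]
t_pin scene [(array([283.7, 222.8]), 0.65)]
board top [(array([201.9, 245.6]), 0.58)]
board scene [(array([190. , 308.6]), 0.74), (array([121.4, 329.9]), 0.62)]
[ 378.4  -67.  1404.3] 398.29758860596377
[ 914.7 -697.7 1074.5] 444.94690313339055
{'t': 1.2, 'joints': array([-1.4,  0.5,  1.6, -0. ,  1.1, -0.1]), 'qvel': array([-0., -0.,  0., -0., -0., -0.]), 'tau': array([  0. , -61.2, -25.8,   0.1,   0. ,   0. ]), 'eef_pos': array([ 149.1, -607. ,  214.7]), 'tcp_rot': array([3.1, 0. , 0.2]), 'ft_force': array([ 0.8,  0.7, -0.1]), 'moment': array([0., 0., 0.]), 'grip_force': 0.0, 'opening': 1.0005600045825553} -18.8
```

Run:
```python
import cv2
t=cv2.imread('pics/top0.png')[120:300,120:460];s=cv2.imread('pics/scene0.png')[90:390,120:420]
cv2.imwrite('pics/t1.png',cv2.resize(t,None,fx=2.35,fy=2.35,interpolation=2));cv2.imwrite('pics/s1.png',cv2.resize(s,None,fx=2,fy=2,interpolation=2))
```

```text
(no output)
```

View pics/t1.png

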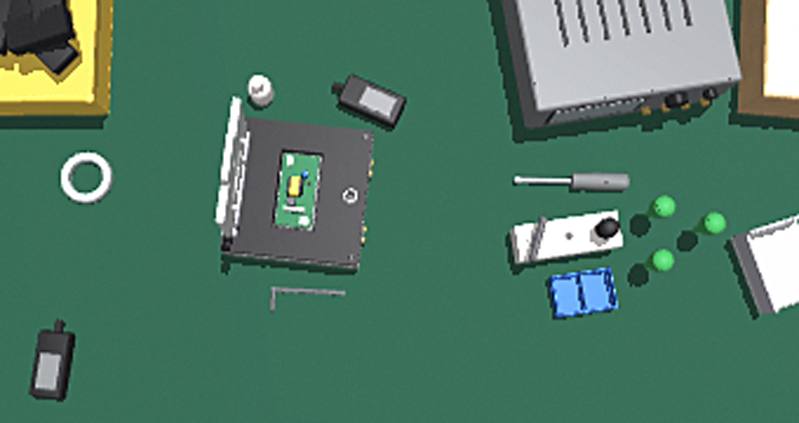

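View pics/s1.png

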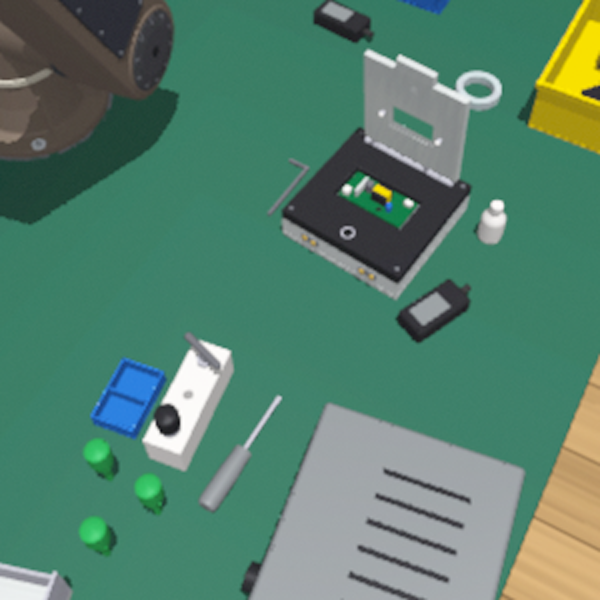

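The lid stands about upright. The round black knob is at top pixel (217,378) and scene pixel (299,203). The base hole is at top (203,269). Three green look-alikes stand near the block, and the T-pin is in its far hole. Next I'll turn these into positions.

Run:
```python
from h import *
np.set_printoptions(precision=1,suppress=True)
a=shot('top');b=shot('scene')
def knob(p,c,r=9):
    im=p['pixels'].astype(int);m=(im.max(2)<60);yy,xx=np.mgrid[:420,:560]
    m&=(abs(yy-c[0])<r)&(abs(xx-c[1])<r); 
    n,l,st,ce=cv2.connectedComponentsWithStats(m.astype(np.uint8));i=1+np.argmax(st[1:,4]);return ce[i][::-1],st[i]
ka,sa=knob(a,(217,377));kb,sb=knob(b,(299,203));print(ka,sa,kb,sb)
print('knob tri',tri([ray(a,ka),ray(b,kb)]),atz(a,ka,85),atz(b,kb,85))
def tp(n,ia=0,ib=0,z=None):
    x=eyes.spot_point(n,a);y=eyes.spot_point(n,b)
    X=x[ia]['centre'];Y=y[ib]['centre']
    print(n,'tri',tri([ray(a,X),ray(b,Y)]), *( [atz(a,X,z),atz(b,Y,z)] if z is not None else []))
tp('jig',z=0);tp('base_hole',z=60);tp('lid_hole');tp('lid_tab');tp('lid_hinge',1,0,60);tp('pin_block',z=0);tp('t_pin',z=5)
for n in['pin','pin_block','t_pin','lid']:
    for p in(a,b): print(n,[(np.array(r['centre']),round(r['score'],2)) for r in eyes.cut_out(n,p)[:3]])
# block top outline
for p,c,z in((a,(224,360),55),(b,(297,213),55)):
    im=p['pixels'].astype(int);m=((im.min(2)>150)).astype(np.uint8)
    m[:c[0]-45]=0;m[c[0]+45:]=0;m[:,:c[1]-40]=0;m[:,c[1]+40:]=0
    n,l,st,ce=cv2.connectedComponentsWithStats(m);i=1+np.argmax(st[1:,4])
    pts=np.argwhere(l==i)[:,::-1].astype(np.float32);bx=cv2.boxPoints(cv2.minAreaRect(pts))
    print('block',st[i],[atz(p,q[::-1],55)[:2] for q in bx])
im=a['pixels'];print('corners top of jig')
m=(im.max(2)<75).astype(np.uint8);m[:160]=0;m[240:]=0;m[:,:222]=0;m[:,280:]=0
n,l,st,ce=cv2.connectedComponentsWithStats(m);i=1+np.argmax(st[1:,4]);pts=np.argwhere(l==i)[:,::-1].astype(np.float32);bx=cv2.boxPoints(cv2.minAreaRect(pts));print(st[i],[atz(a,q[::-1],60)[:2] for q in bx])
```

```text
[217.2 377.6] [373 213  11   9  42] [299.5 203.1] [198 293  12  14  94]
knob tri [ 546.  -390.3   80. ] [ 544.6 -389.8   85. ] [ 548.5 -391.2   85. ]Traceback (most recent call last):
  File "<stdin>", line 14, in <module>
  File "<stdin>", line 12, in tp
IndexError: list index out of range
```

```bash
cat > m.py <<'E'
from h import *
np.set_printoptions(precision=1,suppress=True)
a=shot('top');b=shot('scene')
def tp(n,ra,rb,z=None):
    def f(p,r):
        L=[q['centre'] for q in eyes.spot_point(n,p) if np.hypot(*(np.array(q['centre'])-r))<12];return L[0] if L else None
    X=f(a,ra);Y=f(b,rb);o=[]
    if X is not None and Y is not None:o.append(('tri',tri([ray(a,X),ray(b,Y)])))
    if z is not None:o+=[atz(p,c,z) for p,c in((a,X),(b,Y)) if c is not None]
    print(n,*o)
tp('jig',(205,248),(201,306),0);tp('base_hole',(204,270),(202,295),60);tp('lid_hole',(190,212),(133,330));tp('lid_tab',(191,217),(123,331));tp('lid_hinge',(195,219),(173,322),60);tp('pin_block',(224,360),(297,213),0);tp('t_pin',(224,343),(284,223),5)
for p,c,z in((a,(224,360),55),(b,(297,213),55)):
    im=p['pixels'].astype(int);m=((im.min(2)>150)).astype(np.uint8)
    m[:c[0]-45]=0;m[c[0]+45:]=0;m[:,:c[1]-40]=0;m[:,c[1]+40:]=0
    n,l,st,ce=cv2.connectedComponentsWithStats(m);i=1+np.argmax(st[1:,4])
    pts=np.argwhere(l==i)[:,::-1].astype(np.float32);bx=cv2.boxPoints(cv2.minAreaRect(pts))
    print('block',st[i],[atz(p,q[::-1],55)[:2] for q in bx])
im=a['pixels']
m=(im.max(2)<75).astype(np.uint8);m[:160]=0;m[240:]=0;m[:,:222]=0;m[:,280:]=0
n,l,st,ce=cv2.connectedComponentsWithStats(m);i=1+np.argmax(st[1:,4]);pts=np.argwhere(l==i)[:,::-1].astype(np.float32);bx=cv2.boxPoints(cv2.minAreaRect(pts));print(st[i],[atz(a,q[::-1],60)[:2] for q in bx])
E
python3 m.py; python3 -c "
from h import *;s=env.state();print(s['eef_pos'],s['tcp_rot'],s['t'])"
```

```text
jig ('tri', array([600.7,  58.5, -10.7])) [600.   58.2   0. ] [603.   50.2   0. ]
base_hole ('tri', array([598.1, -22.4,  63.3])) [599. -22.  60.] [596.7 -20.5  60. ]
lid_hole ('tri', array([622.4, 139.3, 217.9]))
lid_tab ('tri', array([620.2, 123.3, 266.5]))
lid_hinge ('tri', array([623. , 134.9,  57.2])) [624.4 135.8  60. ] [622.2 130.9  60. ]
pin_block ('tri', array([ 539.1, -341.6,    6.8])) [ 541.9 -341.1    0. ] [ 534.7 -341.1    0. ]
t_pin ('tri', array([ 538.2, -290.3,  -24.2])) [ 533.5 -287.     5. ] [ 549.6 -300.     5. ]
block [347 210  38  20 457] [array([ 561.3, -287.2]), array([ 576. , -415.6]), array([ 520.6, -419.7]), array([ 506. , -292.1])]
block [ 191  260   45   65 1322] [array([ 528.3, -431.7]), array([ 500.9, -262.8]), array([ 570.7, -262.6]), array([ 592.2, -429. ])]
[222 229  50   8 146] [array([500.7, 133.4]), array([512.2, 132.3]), array([492.8, -33.8]), array([481.3, -32.5])]
[ 149.06910231 -606.98988532  214.65714425] [3.14149393e+00 2.05789995e-05 2.40793716e-01] 2.2
```

```bash
python3 -m inch '[[[0,0,-0.2],1,1],[[0,0,-0.2],1,1],[[0,0,-0.2],1,1],[[0,0,-0.2],1,1],[[0,0,-0.2],1,1],[[0,0,-0.2],1,1],[[0,0,-0.2],1,1],[[0,0,-0.2],1,1],[[0,0,-0.2],1,1],[[0,0,-0.2],1,1]]'
python3 -m inch '[[[0,0,0],1,1],[[0,0,0],1,1],[[0,0,0],1,1],[[0,0,0],0.6,1],[[0.75,0.31,0],0,1],[[0.75,0.31,0],0,1],[[0.75,0.31,0],0,1],[[0.75,0.31,0],0,1],[[0.75,0.31,0],0,1],[[0.75,0.31,0],0,1]]'
python3 -m inch '[[[0.75,0.31,0],0,1],[[0.75,0.31,0],0,1],[[0.75,0.31,0],0,1],[[0.75,0.31,0],0,1],[[0.75,0.31,0],0,1],[[0.75,0.31,0],0,1],[[0.75,0.31,0],0,1],[[0.75,0.31,0],0,1],[[0.75,0.31,0],0,1],[[0.75,0.31,0],0,1]]'
```

```text
t: 3.45
eef_pos: [149.1, -606.9, 335.1]
tcp_rot: [3.142, -0.0, -0.635]
ft_force: [-0.5, 0.7, 0.9]
opening: 0.024
grip_force: 0.0
t: 4.7
eef_pos: [211.6, -872.5, 335.5]
tcp_rot: [3.142, -0.0, -0.946]
ft_force: [0.3, -0.2, -0.5]
opening: 0.006
grip_force: 0.0
t: 5.95
eef_pos: [238.2, -990.8, 255.6]
tcp_rot: [3.037, -0.25, -0.933]
ft_force: [-0.0, -0.1, 0.3]
opening: 0.004
grip_force: 0.0
```

The turn sign runs opposite to what I assumed: a positive turn lowers the yaw. I'll back out of the reach limit.

```bash
python3 -m inch '[[[-0.75,-0.31,0],0,1],[[-0.75,-0.31,0],0,1],[[-0.75,-0.31,0],0,1],[[-0.75,-0.31,0],0,1],[[-0.75,-0.31,0],0,1],[[-0.75,-0.31,0],0,1],[[0,0,0],0,1],[[0,0,0],0,1],[[0,0,0],0,1],[[0,0,0],0,1]]'
```

```text
t: 7.2
eef_pos: [184.9, -769.3, 192.6]
tcp_rot: [3.038, -0.248, -0.933]
ft_force: [0.4, 0.3, -0.9]
opening: 0.005
grip_force: 0.0
```

```bash
cat > d.py <<'E'
import sys
from h import *
from scipy.spatial.transform import Rotation as Ro
def info():
    s=env.state();R=Ro.from_euler('xyz',s['tcp_rot']).as_matrix()
    print('t',round(s['t'],2),'pos',np.round(s['eef_pos'],1),'rot',np.round(s['tcp_rot'],4),'q',np.round(s['joints'],3),'f',np.round(s['ft_force'],1),'open',round(s['opening'],3),'tz',np.round(R[:,2],3))
    return s,R
if __name__=='__main__':
    s,R=info()
    v=[float(x) for x in sys.argv[1:]]
    if v: print('units',np.round(R.T@(np.array(v)-s['eef_pos'])/60,3))
E
python3 d.py 90 -400 400;python3 d.py 138 -573 400
```

```text
t 7.2 pos [ 184.9 -769.3  192.6] rot [ 3.0381 -0.2482 -0.9329] q [-1.427  0.657  1.334  0.032  0.884  1.073] f [ 0.4  0.3 -0.9] open 0.005 tz [ 0.063 -0.258 -0.964]
units [-4.856 -1.887 -5.019]
t 7.2 pos [ 184.9 -769.3  192.6] rot [ 3.0381 -0.2482 -0.9329] q [-1.427  0.657  1.334  0.032  0.884  1.073] f [ 0.4  0.3 -0.9] open 0.005 tz [ 0.063 -0.258 -0.964]
units [-2.149 -0.889 -4.226]
```

```bash
python3 -m inch '[[[-0.486,-0.19,-0.5],0,1],[[-0.486,-0.19,-0.5],0,1],[[-0.486,-0.19,-0.5],0,1],[[-0.486,-0.19,-0.5],0,1],[[-0.486,-0.19,-0.5],0,1],[[-0.486,-0.19,-0.5],0,1],[[-0.486,-0.19,-0.5],0,1],[[-0.486,-0.19,-0.5],0,1],[[-0.486,-0.19,-0.5],0,1],[[-0.486,-0.19,-0.5],0,1]]'; python3 d.py 60 -250 400
```

```text
t: 8.45
eef_pos: [90.3, -398.2, 400.1]
tcp_rot: [3.038, -0.248, -0.933]
ft_force: [-0.6, 0.2, -0.0]
opening: 0.007
grip_force: 0.0
t 8.45 pos [  90.3 -398.2  400.1] rot [ 3.0378 -0.2484 -0.9327] q [-1.548 -0.114  1.868  0.063  1.125  0.948] f [-0.6  0.2 -0. ] open 0.007 tz [ 0.062 -0.258 -0.964]
units [-2.215 -1.002 -0.668]
```

```bash
cat > arc.py <<'E'
from d import *
s,R=info();p=s['eef_pos'].copy()
a0,r0,z0=np.arctan2(p[1],p[0]),np.hypot(p[0],p[1]),p[2]
N=30;rows=[]
for k in range(1,N+1):
    f=k/N;a=a0+f*(1.81-a0);r=r0+f*(500-r0)
    q=np.array([r*np.cos(a),r*np.sin(a),z0+f*(450-z0)])
    t=np.round(R.T@(q-p)/60,2);p=p+R@t*60
    R=R@Ro.from_euler('z',-4.5,degrees=True).as_matrix()
    rows.append([t.tolist(),-0.9,1])
for i in range(0,N,10):print(str(rows[i:i+10]).replace(' ',''))
print(p,Ro.from_matrix(R).as_euler('xyz'))
E
python3 arc.py
python3 - <<'E'
from h import *
shot('top','top2.png')
E
```

```text
t 8.45 pos [  90.3 -398.2  400.1] rot [ 3.0378 -0.2484 -0.9327] q [-1.548 -0.114  1.868  0.063  1.125  0.948] f [-0.6  0.2 -0. ] open 0.007 tz [ 0.062 -0.258 -0.964]
[[[0.3,-0.66,-0.02],-0.9,1],[[0.29,-0.66,-0.04],-0.9,1],[[0.27,-0.68,-0.06],-0.9,1],[[0.25,-0.68,-0.08],-0.9,1],[[0.25,-0.7,-0.11],-0.9,1],[[0.22,-0.7,-0.12],-0.9,1],[[0.21,-0.71,-0.14],-0.9,1],[[0.18,-0.72,-0.16],-0.9,1],[[0.17,-0.73,-0.17],-0.9,1],[[0.15,-0.73,-0.19],-0.9,1]]
[[[0.12,-0.73,-0.2],-0.9,1],[[0.11,-0.75,-0.21],-0.9,1],[[0.08,-0.74,-0.23],-0.9,1],[[0.06,-0.76,-0.23],-0.9,1],[[0.03,-0.76,-0.24],-0.9,1],[[0.01,-0.76,-0.24],-0.9,1],[[-0.01,-0.77,-0.24],-0.9,1],[[-0.04,-0.78,-0.23],-0.9,1],[[-0.07,-0.78,-0.24],-0.9,1],[[-0.09,-0.78,-0.22],-0.9,1]]
[[[-0.11,-0.79,-0.22],-0.9,1],[[-0.14,-0.8,-0.21],-0.9,1],[[-0.16,-0.8,-0.19],-0.9,1],[[-0.19,-0.8,-0.18],-0.9,1],[[-0.21,-0.81,-0.16],-0.9,1],[[-0.24,-0.81,-0.15],-0.9,1],[[-0.26,-0.81,-0.12],-0.9,1],[[-0.28,-0.81,-0.1],-0.9,1],[[-0.3,-0.81,-0.07],-0.9,1],[[-0.32,-0.81,-0.05],-0.9,1]]
[-118.17044972  485.78611967  449.82013599] [3.03531979 0.24742231 1.39730958]
```

View pics/top2.png

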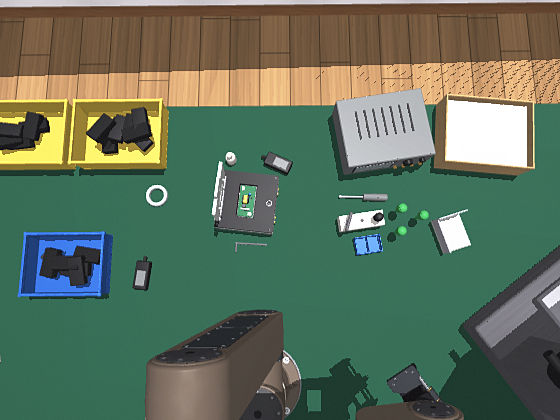

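The top view shows the bench clear along a high arc. The jig is at (205,248) and the blue bin at (265,65) is low. My plan is to swing to the opposite side, where over-reaching outward undoes the tool tilt.

```bash
python3 -m inch '[[[0.3,-0.66,-0.02],-0.9,1],[[0.29,-0.66,-0.04],-0.9,1],[[0.27,-0.68,-0.06],-0.9,1],[[0.25,-0.68,-0.08],-0.9,1],[[0.25,-0.7,-0.11],-0.9,1],[[0.22,-0.7,-0.12],-0.9,1],[[0.21,-0.71,-0.14],-0.9,1],[[0.18,-0.72,-0.16],-0.9,1],[[0.17,-0.73,-0.17],-0.9,1],[[0.15,-0.73,-0.19],-0.9,1]]' && python3 d.py
```

```text
t: 9.75
eef_pos: [421.4, -127.1, 416.3]
tcp_rot: [2.893, -0.103, -0.145]
ft_force: [0.7, -0.8, 0.2]
opening: 0.006
grip_force: 0.0
t 9.75 pos [ 421.4 -127.1  416.3] rot [ 2.8933 -0.1029 -0.145 ] q [-0.302  0.006  1.718 -0.239  1.285  1.479] f [ 0.7 -0.8  0.2] open 0.006 tz [ 0.063 -0.258 -0.964]
```

```bash
python3 -m inch '[[[0.12,-0.73,-0.2],-0.9,1],[[0.11,-0.75,-0.21],-0.9,1],[[0.08,-0.74,-0.23],-0.9,1],[[0.06,-0.76,-0.23],-0.9,1],[[0.03,-0.76,-0.24],-0.9,1],[[0.01,-0.76,-0.24],-0.9,1],[[-0.01,-0.77,-0.24],-0.9,1],[[-0.04,-0.78,-0.23],-0.9,1],[[-0.07,-0.78,-0.24],-0.9,1],[[-0.09,-0.78,-0.22],-0.9,1]]' && python3 -m inch '[[[-0.11,-0.79,-0.22],-0.9,1],[[-0.14,-0.8,-0.21],-0.9,1],[[-0.16,-0.8,-0.19],-0.9,1],[[-0.19,-0.8,-0.18],-0.9,1],[[-0.21,-0.81,-0.16],-0.9,1],[[-0.24,-0.81,-0.15],-0.9,1],[[-0.26,-0.81,-0.12],-0.9,1],[[-0.28,-0.81,-0.1],-0.9,1],[[-0.3,-0.81,-0.07],-0.9,1],[[-0.32,-0.81,-0.05],-0.9,1]]'; python3 d.py -164 670 430
```

```text
t: 11.0
eef_pos: [340.7, 323.1, 432.8]
tcp_rot: [2.893, 0.1, 0.615]
ft_force: [0.7, 0.3, 0.4]
opening: 0.003
grip_force: 0.0
t: 12.25
eef_pos: [-119.6, 485.4, 449.5]
tcp_rot: [3.036, 0.247, 1.4]
ft_force: [0.3, 0.6, 0.1]
opening: 0.01
grip_force: 0.0
t 12.25 pos [-119.6  485.4  449.5] rot [3.0362 0.2466 1.3998] q [ 1.696  0.272  1.316 -0.031  1.819  1.851] f [0.3 0.6 0.1] open 0.01 tz [ 0.062 -0.257 -0.964]
units [ 2.898 -1.204 -0.524]
```

```bash
python3 -m inch '[[[0.72,-0.3,-0.13],0,1],[[0.72,-0.3,-0.13],0,1],[[0.72,-0.3,-0.13],0,1],[[0.72,-0.3,-0.13],0,1],[[0.4,-0.17,-0.07],0,1],[[0.4,-0.17,-0.07],0,1],[[0.2,-0.09,-0.035],0,1],[[0.2,-0.09,-0.035],0,1],[[0,0,0],0,1],[[0,0,0],0,1]]'; python3 d.py
```

```text
t: 13.5
eef_pos: [-181.1, 745.1, 421.3]
tcp_rot: [3.035, 0.247, 1.397]
ft_force: [-0.6, -0.5, 0.4]
opening: 0.007
grip_force: 0.0
t 13.5 pos [-181.1  745.1  421.3] rot [3.0355 0.2466 1.3972] q [ 1.731  0.83   0.415 -0.025  2.164  1.88 ] f [-0.6 -0.5  0.4] open 0.007 tz [ 0.062 -0.257 -0.964]
```

```bash
python3 -m inch '[[[0.4,-0.17,-0.07],0,1],[[0.4,-0.17,-0.07],0,1],[[0.4,-0.17,-0.07],0,1],[[0.4,-0.17,-0.07],0,1],[[0,0,0],0,1],[[0,0,0],0,1],[[0,0,0],0,1],[[0,0,0],0,1],[[0,0,0],0,1],[[0,0,0],0,1]]'; python3 d.py
```

```text
t: 14.75
eef_pos: [-195.3, 802.4, 386.1]
tcp_rot: [3.047, 0.221, 1.4]
ft_force: [0.5, 0.5, -0.7]
opening: 0.003
grip_force: 0.0
t 14.75 pos [-195.3  802.4  386.1] rot [3.0467 0.2214 1.3998] q [ 1.735  1.036  0.048 -0.023  2.297  1.882] f [ 0.5  0.5 -0.7] open 0.003 tz [ 0.056 -0.232 -0.971]
```

```bash
python3 -m inch '[[[0.73,-0.3,-0.13],0,1],[[0.73,-0.3,-0.13],0,1],[[0.73,-0.3,-0.13],0,1],[[0.73,-0.3,-0.13],0,1],[[0.73,-0.3,-0.13],0,1],[[0.73,-0.3,-0.13],0,1],[[0.73,-0.3,-0.13],0,1],[[0,0,0],0,1],[[0,0,0],0,1],[[0,0,0],0,1]]'; python3 d.py
```

```text
t: 16.0
eef_pos: [-213.7, 889.1, 277.4]
tcp_rot: [3.111, 0.071, 1.409]
ft_force: [-1.0, 0.7, 0.2]
opening: 0.006
grip_force: 0.0
t 16.0 pos [-213.7  889.1  277.4] rot [3.1113 0.0713 1.4093] q [ 1.736  1.147  0.048 -0.006  2.023  1.894] f [-1.   0.7  0.2] open 0.006 tz [ 0.018 -0.075 -0.997]
```

```bash
python3 -m inch '[[[0.73,-0.3,-0.05],0,1],[[0.73,-0.3,-0.05],0,1],[[0.73,-0.3,-0.03],0,1],[[0,0,0],0,1],[[0,0,0],0,1],[[0,0,0],0,1],[[0,0,0],0,1],[[0,0,0],0,1],[[0,0,0],0,1],[[0,0,0],0,1]]'; python3 d.py
```

```text
t: 17.25
eef_pos: [-220.8, 922.3, 238.7]
tcp_rot: [3.141, 0.002, 1.41]
ft_force: [-0.5, 0.1, 0.3]
opening: 0.008
grip_force: 0.0
t 17.25 pos [-220.8  922.3  238.7] rot [3.1405e+00 1.7000e-03 1.4103e+00] q [ 1.736e+00  1.187e+00  4.800e-02 -1.000e-03  1.908e+00  1.897e+00] f [-0.5  0.1  0.3] open 0.008 tz [ 0.001 -0.002 -1.   ]
```

```bash
python3 -m inch '[[[-0.425,0.72,-0.1],0,1],[[-0.425,0.72,-0.1],0,1],[[-0.425,0.72,-0.1],0,1],[[-0.425,0.72,-0.1],0,1],[[-0.425,0.72,-0.1],0,1],[[-0.425,0.72,-0.1],0,1],[[-0.425,0.72,-0.1],0,1],[[-0.425,0.72,-0.1],0,1],[[-0.425,0.72,-0.1],0,1],[[-0.425,0.72,-0.1],0,1]]'; python3 d.py 632 212 320
```

```text
t: 18.5
eef_pos: [145.8, 622.7, 298.6]
tcp_rot: [3.14, 0.001, 1.41]
ft_force: [0.9, -0.4, -0.4]
opening: 0.003
grip_force: 0.0
t 18.5 pos [145.8 622.7 298.6] rot [3.1404e+00 1.0000e-03 1.4104e+00] q [ 1.238e+00  4.470e-01  1.405e+00 -1.000e-03  1.290e+00  1.399e+00] f [ 0.9 -0.4 -0.4] open 0.003 tz [ 0.001 -0.001 -1.   ]
units [-5.463  9.092 -0.339]
```

```bash
python3 -m inch '[[[-0.546,0.82,-0.034],0,1],[[-0.546,0.82,-0.034],0,1],[[-0.546,0.82,-0.034],0,1],[[-0.546,0.82,-0.034],0,1],[[-0.546,0.82,-0.034],0,1],[[-0.546,0.82,-0.034],0,1],[[-0.546,0.82,-0.034],0,1],[[-0.546,0.82,-0.034],0,1],[[-0.546,0.82,-0.034],0,1],[[-0.546,0.82,-0.034],0,1]]'; python3 d.py 632 210 220; python3 m.py
python3 - <<'E'
from h import *
p=shot('scene')
cv2.imwrite('pics/s3.png',cv2.resize(cv2.cvtColor(p['pixels'][20:270,200:450],cv2.COLOR_RGB2BGR),None,fx=2.2,fy=2.2,interpolation=2))
E
```

```text
t: 19.75
eef_pos: [579.3, 220.4, 320.1]
tcp_rot: [3.14, 0.001, 1.41]
ft_force: [0.6, 0.5, -0.2]
opening: 0.009
grip_force: 0.0
t 19.75 pos [579.3 220.4 320.1] rot [3.1399e+00 1.2000e-03 1.4102e+00] q [ 0.258  0.401  1.424 -0.002  1.316  0.419] f [ 0.6  0.5 -0.2] open 0.009 tz [ 0.002 -0.001 -1.   ]
units [-0.028  0.892  1.669]
jig ('tri', array([602. ,  48.9, -10.6])) [599.5  47.5   0. ] [605.7  42.3   0. ]
base_hole ('tri', array([594.8, -31.6,  59.9])) [591.  -34.3  60. ] [598.3 -28.5  60. ]
lid_hole ('tri', array([615.3, 134.2, 224. ]))
lid_tab ('tri', array([615.5, 125.9, 260.2]))
lid_hinge ('tri', array([626.8, 128.6,  59.8])) [627.5 129.   60. ] [626.3 127.8  60. ]
pin_block ('tri', array([ 531.6, -337.3,  -15.5])) [ 529.9 -334.3    0. ] [ 537.1 -342.4    0. ]
t_pin ('tri', array([ 536.2, -289.2,  -11.8])) [ 534.2 -286.6    5. ] [ 542.2 -295.4    5. ]
block [347 210  38  21 479] [array([ 560.7, -286.2]), array([ 578.3, -414.6]), array([ 522. , -419.9]), array([ 504.6, -292.4])]
block [ 191  260   45   65 1318] [array([ 528.3, -431.7]), array([ 500.9, -262.8]), array([ 570.7, -262.6]), array([ 592.2, -429. ])]
[222 230  50   7 130] [array([499.6, 133.1]), array([509.4, 132.2]), array([491.4, -33.7]), array([481.7, -32.6])]
```

View pics/s3.png

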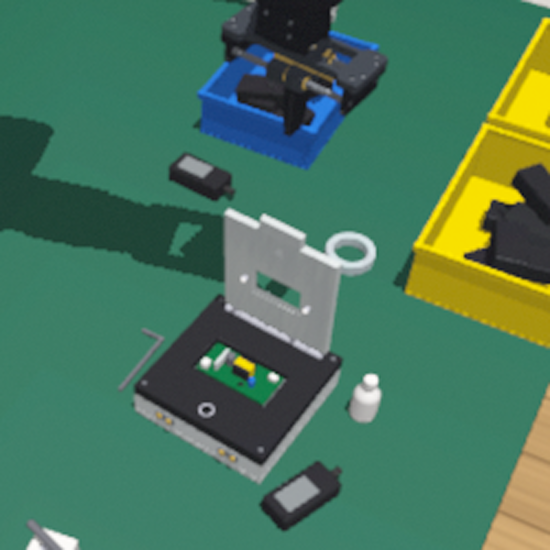

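```bash
python3 -m inch '[[[0,0.3,0.45],0,1],[[0,0.3,0.45],0,1],[[0,0.3,0.43],0,1],[[-0.2,0,0],0,1],[[-0.2,0,0],0,1],[[-0.2,0,0],0,1],[[-0.2,0,0],0,1],[[-0.1,0,0],0,1],[[-0.1,0,0],0,1],[[-0.1,0,0],0,1]]'; python3 d.py 624 133 240
```

```text
t: 21.85
eef_pos: [620.8, 147.8, 239.9]
tcp_rot: [3.141, 0.002, 1.411]
ft_force: [0.3, -0.1, 0.3]
opening: 0.002
grip_force: 0.0
t 21.85 pos [620.8 147.8 239.9] rot [3.1405e+00 1.6000e-03 1.4106e+00] q [ 0.131  0.488  1.493 -0.002  1.16   0.292] f [ 0.3 -0.1  0.3] open 0.002 tz [ 0.001 -0.002 -1.   ]
units [-0.235  0.092 -0.   ]
```

```bash
python3 -m inch '[[[-0.21,0,0.01],0,1],[[-0.21,0,0.01],0,1],[[-0.29,0,0.067],0,1],[[-0.29,0,0.067],0,1],[[-0.275,0,0.117],0,1],[[-0.275,0,0.117],0,1],[[-0.242,0,0.175],0,1],[[-0.242,0,0.175],0,1],[[-0.208,0,0.217],0,1],[[-0.208,0,0.217],0,1]]'; python3 d.py 624 133 240
```

```text
t: 23.1
eef_pos: [597.2, 2.0, 168.8]
tcp_rot: [3.141, 0.002, 1.41]
ft_force: [1.6, 0.6, -0.5]
opening: 0.003
grip_force: 0.6
t 23.1 pos [597.2   2.  168.8] rot [3.1410e+00 1.5000e-03 1.4104e+00] q [-0.106  0.5    1.681 -0.002  0.96   0.055] f [ 1.6  0.6 -0.5] open 0.003 tz [ 0.    -0.002 -1.   ]
units [ 2.224  0.093 -1.191]
```

```bash
python3 -m inch '[[[-0.158,0,0.258],0,1],[[-0.158,0,0.258],0,1],[[-0.1,0,0.275],0,1],[[-0.1,0,0.275],0,1],[[-0.04,0,0.19],0,1],[[-0.04,0,0.19],0,1],[[0,0,0.05],0,1],[[0,0,0],0,1],[[0,0,0],0,1],[[0,0,0],0,1]]'; python3 d.py
python3 - <<'E'
from h import *
p=shot('scene')
cv2.imwrite('pics/s4.png',cv2.resize(cv2.cvtColor(p['pixels'][90:340,180:430],cv2.COLOR_RGB2BGR),None,fx=2.2,fy=2.2,interpolation=2))
E
```

```text
t: 24.35
eef_pos: [591.9, -32.6, 80.4]
tcp_rot: [3.14, 0.001, 1.41]
ft_force: [0.2, 0.1, 0.2]
opening: 0.005
grip_force: 0.1
t 24.35 pos [591.9 -32.6  80.4] rot [3.1402e+00 1.5000e-03 1.4104e+00] q [-0.166  0.608  1.768 -0.002  0.764 -0.004] f [0.2 0.1 0.2] open 0.005 tz [ 0.001 -0.002 -1.   ]
```

View pics/s4.png

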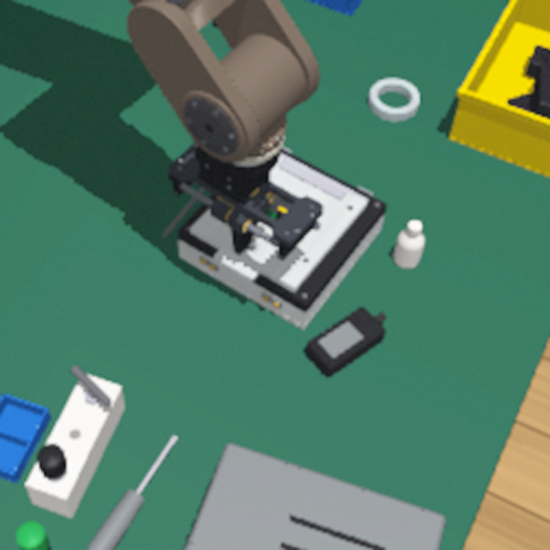

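The lid is down, resting just above shut at roughly (245,265) in this crop. Next is the pin.

```bash
python3 -m inch '[[[0,0,-1],0,1],[[0,0,-1],0,0],[[-0.86,0.028,0],0,-0.2],[[-0.86,0.028,0],0,-0.2],[[-0.86,0.028,0],0,-0.2],[[-0.86,0.028,0],0,-0.2],[[-0.86,0.028,0],0,-0.2],[[-0.86,0.028,0],0,-0.2],[[-0.86,0.028,0],0,-0.2],[[0,0,0],0,-0.2]]'; python3 d.py
cat > look.py <<'E'
from d import *
np.set_printoptions(precision=1,suppress=True)
s,R=info();P=[shot('top'),shot('scene'),shot('wrist','w.png')]
import sys
args=sys.argv[1:]
for a in args:
    n,x,y,z=a.split(',');X=np.array([float(x),float(y),float(z)])
    for nm,p in zip(('top','scene','wrist'),P):
        g=proj(p,X);L=eyes.spot_point(n,p)
        print(n,nm,'expect',np.array(g),[(np.array(q['centre']),round(q['score'],2),atz(p,q['centre'],X[2])[:2]) for q in L if np.hypot(*(np.array(q['centre'])-g))<40])
E
python3 look.py pin_knob,546,-390,84 pin_collar,546,-390,55
```

```text
t: 25.65
eef_pos: [544.6, -394.1, 200.2]
tcp_rot: [3.141, 0.002, 1.407]
ft_force: [-0.5, 1.4, -0.5]
opening: 0.596
grip_force: 0.0
t 25.65 pos [ 544.6 -394.1  200.2] rot [3.1406e+00 1.9000e-03 1.4068e+00] q [-7.240e-01  5.720e-01  1.451e+00 -1.000e-03  1.117e+00 -5.600e-01] f [-0.5  1.4 -0.5] open 0.596 tz [ 0.001 -0.002 -1.   ]
t 25.65 pos [ 544.6 -394.1  200.2] rot [3.1 0.  1.4] q [-0.7  0.6  1.5 -0.   1.1 -0.6] f [-0.5  1.4 -0.5] open 0.596 tz [ 0. -0. -1.]
pin_knob top expect [216.9 377.6] []
pin_knob scene expect [298.8 202.6] [(array([318.1, 169.8]), 0.77, array([ 506.9, -466.9])), (array([332.4, 192.6]), 0.7, array([ 573.1, -469.5])), (array([299.8, 202.3]), 0.64, array([ 546.9, -392.5]))]
pin_knob wrist expect [206.8 282.2] [(array([208.4, 285.8]), 0.73, array([ 548.9, -391.9]))]
pin_collar top expect [217.9 375.6] [(array([223.5, 347.5]), 0.59, array([ 527.5, -293.7]))]
pin_collar scene expect [303.7 204.1] [(array([321.7, 168.9]), 0.75, array([ 498.5, -468.5])), (array([336.6, 197.7]), 0.64, array([ 579.4, -465.4])), (array([302.7, 206.2]), 0.57, array([ 548.8, -385.3]))]
pin_collar wrist expect [200.1 282.2] [(array([201.1, 284.4]), 0.64, array([ 548. , -391.3]))]
```

View pics/w.png

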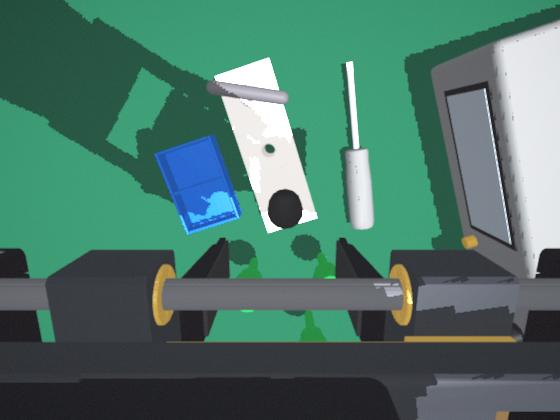

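```bash
python3 -m inch '[[[0.053,0.057,0.25],0,-0.2],[[0,0,0.4],0,-0.2],[[0,0,0.4],0,-0.2],[[0,0,0.4],0,-0.2],[[0,0,0.4],0,-0.2],[[0,0,0.4],0,-0.2],[[0,0,0],0,1],[[0,0,0],0,1],[[0,0,0],0,1],[[0,0,0],0,1]]'; python3 d.py
```

```text
t: 27.35
eef_pos: [549.6, -388.7, 66.7]
tcp_rot: [3.14, 0.002, 1.41]
ft_force: [-2.4, 0.7, 4.7]
opening: 0.311
grip_force: 30.0
t 27.35 pos [ 549.6 -388.7   66.7] rot [3.1400e+00 2.1000e-03 1.4104e+00] q [-7.130e-01  7.170e-01  1.563e+00 -1.000e-03  8.590e-01 -5.520e-01] f [-2.4  0.7  4.7] open 0.311 tz [ 0.001 -0.002 -1.   ]
```

```bash
python3 -m inch '[[[0,0,-0.3],0,1],[[0,0,-0.6],0,1],[[0,0,-0.6],0,1],[[0,0,-0.45],0,1],[[0.85,-0.03,0],0,1],[[0.85,-0.03,0],0,1],[[0.85,-0.03,0],0,1],[[0.85,-0.03,0],0,1],[[0.85,-0.03,0],0,1],[[0.85,-0.03,0],0,1]]'; python3 look.py lid_hole,596,-27,80 pin_tip,588,-86,115 pin_knob,588,-86,194 lid_hinge,623,134,60 lid_tab,593,-54,80
```

```text
t: 28.6
eef_pos: [588.0, -82.9, 183.6]
tcp_rot: [3.139, 0.002, 1.41]
ft_force: [1.1, 0.3, -1.8]
opening: 0.312
grip_force: 30.0
t 28.6 pos [588.  -82.9 183.6] rot [3.1 0.  1.4] q [-0.3  0.5  1.7 -0.   1.  -0.1] f [ 1.1  0.3 -1.8] open 0.312 tz [ 0. -0. -1.]
lid_hole top expect [202.9 268.9] []
lid_hole scene expect [201.6 291.8] [(array([202.3, 295.2]), 0.88, array([605.4, -24.7]))]
lid_hole wrist expect [145.5 280.7] [(array([140.3, 284. ]), 0.75, array([599.2, -23.4]))]
pin_tip top expect [203.5 286.5] []
pin_tip scene expect [208.1 279.2] [(array([202.3, 282.4]), 0.44, array([586.2, -65.1]))]
pin_tip wrist expect [229.9 282.5] [(array([228.9, 278.4]), 0.97, array([585.2, -84.7]))]
pin_knob top expect [199.4 286.9] [(array([166.2, 278.3]), 0.74, array([693.4, -60.1]))]
pin_knob scene expect [189.7 279.5] [(array([186.5, 279.7]), 0.56, array([583.5, -76.8]))]
pin_knob wrist expect [274.6 283.1] [(array([277. , 283.6]), 0.59, array([588.1, -87.4]))]
lid_hinge top expect [196.4 222.1] [(array([197.1, 221.8]), 0.91, array([620.5, 135.1]))]
lid_hinge scene expect [171.4 324.7] [(array([171. , 326.5]), 0.72, array([627.1, 138.1]))]
lid_hinge wrist expect [-81.2 282.8] []
lid_tab top expect [203.8 276.9] []
lid_tab scene expect [208.  286.3] [(array([204.3, 288.4]), 0.9, array([592.1, -40. ]))]
lid_tab wrist expect [179.5 282.3] [(array([174.6, 285.6]), 0.64, array([596.3, -50.5]))]
```

View pics/w.png

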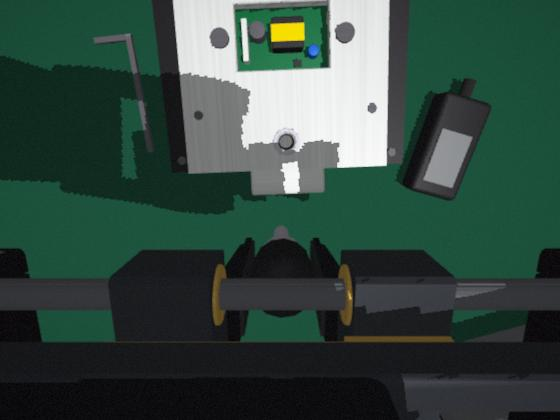

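Run:
```python
from h import *
np.set_printoptions(precision=1,suppress=True,linewidth=220)
p=shot('wrist');g=cv2.cvtColor(p['pixels'],cv2.COLOR_RGB2GRAY)
print(g[130:154,272:300]);print(g[222:246:2,268:296])
im=cv2.cvtColor(p['pixels'],cv2.COLOR_RGB2BGR)[120:260,210:360]
cv2.imwrite('pics/z.png',cv2.resize(im,None,fx=4.2,fy=4.2,interpolation=cv2.INTER_NEAREST))
E=np.array(p['extrinsics']);print(E,p['fx'],p['cx'],p['cy'])
```

```text
[[241 223 206 216 217 210 203 185 131  82  81  94 101 102  98  89  73  48  70 102 150 179 207 222 222 218 229 241]
 [237 225 213 219 212 197 189 139  65  81 109 121 123 121 120 120 110  78  39  80 137 166 189 215 222 221 230 241]
 [228 214 215 222 215 201 165  96  82 109 117 121 122 120 119 118 121 111  76  45  82 142 169 199 221 227 227 234]
 [226 206 217 223 221 198 131  79 111 118 119 118 124 122 118 120 123 124 110  69  45 125 165 201 224 226 221 230]
 [225 206 217 223 219 176 104  92 118 118 117 120 122 121 121 119 121 121 120  86  38 106 164 201 219 225 223 233]
 [225 207 220 219 208 160  84  96 119 119 119 120 123 120 117 120 123 121 118  93  41  89 155 182 205 225 225 235]
 [224 214 220 219 205 158  80  99 119 119 120 119 123 120 118 119 122 123 120  94  42  83 149 180 205 224 230 237]
 [219 208 220 218 209 161  86 100 120 118 118 119 123 123 120 118 123 125 122  89  31  89 148 192 216 227 225 233]
 [218 195 218 218 209 160  85  94 120 119 119 119 122 122 119 120 122 123 116  81  32  87 149 208 225 229 225 233]
 [218 197 218 221 207 170 112  73 111 116 119 120 122 122 119 119
[... 2186 characters left out ...]
6 66 67 65 65 70 81 86 87 87 86 89 90 89 88 89 86 84 84 84 77 67 66 64 65 68 66 65]
 [64 64 67 67 68 76 83 83 85 88 87 84 86 83 84 86 85 87 85 86 80 72 68 65 67 66 66 65]
 [65 68 74 83 85 85 85 85 85 82 75 70 70 63 63 57 58 65 72 77 80 85 84 82 81 76 69 65]
 [76 74 67 53 41 39 32 23 13 14 16 18 18 13 16 17 15 17 15 12 27 24 42 59 65 72 75 72]
 [49 31 21 14 20 18 16 16 18 13 17 14 14 20 18 18 17 15 17 14 17 16 17 18 13 18 20 23]
 [19 21 14 18 13 14 20 21 17 18 20 19 16 19  9 18 22 13 15 18 21 18 20 19 18 14 17 14]]
[[   1.    -0.2    0.  -594.1]
 [  -0.2   -1.     0.2  -10.3]
 [  -0.    -0.2   -1.   359.9]
 [   0.     0.     0.     1. ]] 337.78219513320715 281.9749241237534 213.03307161246155
```

View pics/z.png

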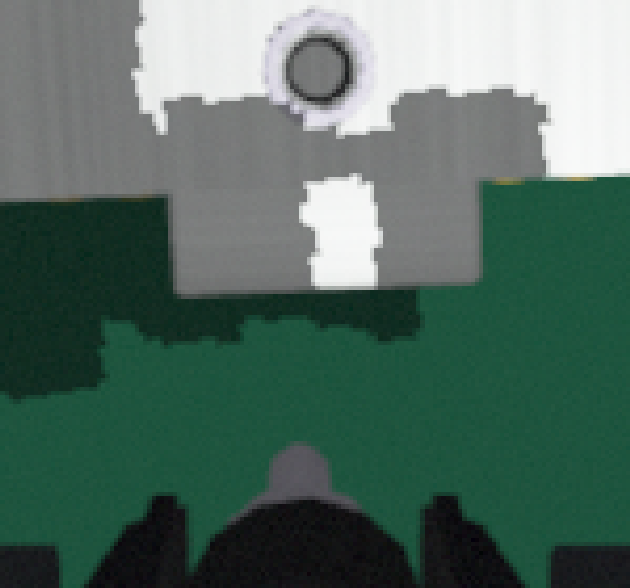

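Run:
```python
from d import *
s,R=info();p=shot('wrist')
def tool(X): return np.round(R.T@(X-s['eef_pos']),1)
for z in(78,80.5): print('hole',z,atz(p,(136.2,285.5),z),tool(atz(p,(136.2,285.5),z)))
print('tip lead',tool(atz(p,(225.5,281.3),122)),tool(atz(p,(225.5,281.3),124)))
b=shot('scene')
for L in eyes.spot_point('lid_hole',b)[:1]: print('scene',tool(atz(b,L['centre'],80.5)))
print('shaft at collar/knob proj', proj(p,s['eef_pos']+R@np.array([0,0,61.7])),proj(p,s['eef_pos']+R@np.array([-2.5,0,61.7])))
```

```text
t 29.55 pos [587.7 -84.6 182.2] rot [3.1406e+00 1.6000e-03 1.4104e+00] q [-0.254  0.48   1.676 -0.002  0.984 -0.092] f [-0.5  1.1 -0.9] open 0.306 tz [ 0.001 -0.002 -1.   ]
hole 78 [600.59351064 -24.71923081  78.        ] [ 61.3   3.  104.1]
hole 80.5 [600.57364885 -24.66711533  80.5       ] [ 61.4   3.  101.6]
tip lead [ 0.4 -0.2 60.2] [ 0.9 -0.2 58.2]
scene [ 69.6   6.  101.6]
shaft at collar/knob proj [np.float64(225.40975013389746), np.float64(281.59431004416695)] [np.float64(228.77209572063157), np.float64(281.5935902786656)]
```

```bash
python3 -m inch '[[[0.35,0.017,0],0,1],[[0.35,0.017,0],0,1],[[0.358,0.017,0],0,1],[[0,0,0],0,1],[[0,0,0.2],0,1],[[0,0,0.2],0,1],[[0,0,0.15],0,1],[[0,0,0.1],0,1],[[0,0,0.1],0,1],[[0,0,0.08],0,1]]'; python3 d.py
```

```text
t: 30.95
eef_pos: [601.0, -22.5, 132.0]
tcp_rot: [3.14, 0.002, 1.41]
ft_force: [-0.3, -0.3, -1.7]
opening: 0.31
grip_force: 30.0
t 30.95 pos [601.  -22.5 132. ] rot [3.1405e+00 1.6000e-03 1.4103e+00] q [-0.147  0.549  1.706 -0.002  0.885  0.015] f [-0.3 -0.3 -1.7] open 0.31 tz [ 0.001 -0.002 -1.   ]
```

Tip is inside the lid hole with no force. Now on into the base.

```bash
python3 -m inch '[[[0,0,0.07],0,1],[[0,0,0.07],0,1],[[0,0,0.07],0,1],[[0,0,0.07],0,1],[[0,0,0.07],0,1],[[0,0,0.07],0,1],[[0,0,0],0,1],[[0,0,0],0,1],[[0,0,0],0,1],[[0,0,0],0,1]]'; python3 d.py; python3 look.py pin_collar,600.5,-25,92 pin_knob,600.5,-25,117 | tail -6
```

```text
t: 32.2
eef_pos: [601.0, -22.5, 107.3]
tcp_rot: [3.14, 0.002, 1.41]
ft_force: [0.3, 0.7, -1.5]
opening: 0.312
grip_force: 30.0
t 32.2 pos [601.  -22.5 107.3] rot [3.1403e+00 1.6000e-03 1.4104e+00] q [-0.147  0.581  1.727 -0.002  0.833  0.015] f [ 0.3  0.7 -1.5] open 0.312 tz [ 0.001 -0.002 -1.   ]
pin_collar top expect [201.  268.2] []
pin_collar scene expect [199.1 293.7] [(array([197.9, 297. ]), 0.53, array([606.4, -16.9]))]
pin_collar wrist expect [251.4 281.4] [(array([255.8, 281.3]), 0.68, array([600. , -27.7]))]
pin_knob top expect [199.7 267.9] []
pin_knob scene expect [193.6 294.1] [(array([191.9, 291.9]), 0.43, array([592.7, -22.8]))]
pin_knob wrist expect [268.6 281.3] [(array([276.6, 282.2]), 0.94, array([600.2, -29.4]))]
```

```bash
python3 -m inch '[[[0,0,0.05],0,1],[[0,0,0.05],0,1],[[0,0,0.05],0,1],[[0,0,0.05],0,1],[[0,0,0.05],0,1],[[0,0,0.05],0,1],[[0,0,0.05],0,1],[[0,0,0],0,1],[[0,0,0],0,1],[[0,0,0],0,1]]'; python3 d.py
```

```text
t: 33.9
eef_pos: [601.1, -22.7, 86.2]
tcp_rot: [3.14, 0.002, 1.41]
ft_force: [-0.8, -1.6, 1.9]
opening: 0.307
grip_force: 30.0
t 33.9 pos [601.1 -22.7  86.2] rot [3.1403e+00 1.7000e-03 1.4103e+00] q [-0.147  0.609  1.742 -0.002  0.789  0.015] f [-0.8 -1.6  1.9] open 0.307 tz [ 0.001 -0.002 -1.   ]
```

```bash
python3 -m inch '[[[0,0,0.025],0,1],[[0,0,0.025],0,1],[[0,0,0.02],0,1],[[0,0,0],0,1],[[0,0,0],0,1],[[0,0,0],0,1],[[0,0,0],0,1],[[0,0,0],0,1],[[0,0,0],0,1],[[0,0,0],0,1]]'; python3 d.py
```

```text
t: 35.15
eef_pos: [601.1, -22.9, 82.4]
tcp_rot: [3.14, 0.002, 1.41]
ft_force: [-2.7, -3.6, 7.2]
opening: 0.308
grip_force: 30.0
t 35.15 pos [601.1 -22.9  82.4] rot [3.1400e+00 2.0000e-03 1.4104e+00] q [-0.147  0.615  1.745 -0.003  0.781  0.015] f [-2.7 -3.6  7.2] open 0.308 tz [ 0.001 -0.002 -1.   ]
```

```bash
python3 -m inch '[[[0,0,0.02],0,1],[[0,0,0],0,1],[[0,0,0.02],0,1],[[0,0,0],0,1],[[0,0,0],0,1],[[0,0,0],0,1],[[0,0,0],0,1],[[0,0,0],0,1],[[0,0,0],0,1],[[0,0,0],0,1]]'; python3 d.py
```

```text
t: 36.4
eef_pos: [601.1, -23.0, 81.4]
tcp_rot: [3.139, 0.002, 1.411]
ft_force: [-6.9, -4.4, 21.5]
opening: 0.305
grip_force: 30.0
t 36.4 pos [601.1 -23.   81.4] rot [3.1391e+00 2.1000e-03 1.4106e+00] q [-0.147  0.616  1.746 -0.003  0.778  0.015] f [-6.9 -4.4 21.5] open 0.305 tz [ 0.002 -0.003 -1.   ]
```

```bash
python3 - <<'E'
from h import *
p=shot('scene')
cv2.imwrite('pics/s9.png',cv2.resize(cv2.cvtColor(p['pixels'][140:300,180:390],cv2.COLOR_RGB2BGR),None,fx=3.6,fy=3.6,interpolation=2))
E
python3 d.py
```

```text
t 36.45 pos [601.1 -23.   81.4] rot [3.1391e+00 2.1000e-03 1.4105e+00] q [-0.147  0.616  1.746 -0.003  0.778  0.015] f [-8.1 -3.2 21.6] open 0.309 tz [ 0.002 -0.002 -1.   ]
```

View pics/s9.png

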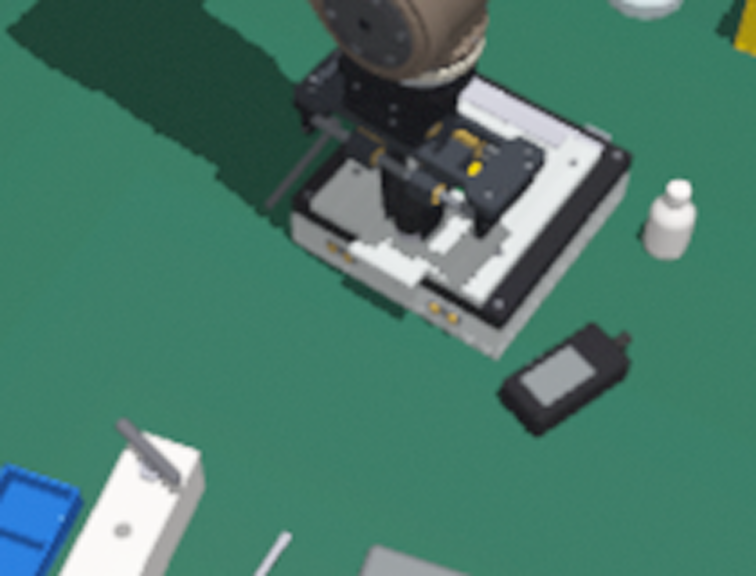

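The lid looks flush with the deck at (430,230) in this crop. The force rose from the spring level (~9 N) to a hard stop (~22 N) at the predicted height, 81.4 mm against 81.7 mm.

```bash
python3 -c "
from cell import env
print(env.job_done())"
```

```text
the job is handed in; nothing more can be done
None
```

I handed the job in at about 36 s, with the arm still pressing the round-knob guide pin down at about 22 N and the lid judged fully shut from the measured height, the force rise and the last picture. The T-handled pin and the other things on the bench were not touched.

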